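# Set and lock the workshop's air regulator

## Robot

A 6-joint arm with a two-finger parallel gripper is mounted at the origin on the work surface. World frame = base frame: x ahead of the robot, y to its left, z up, the work surface at z = 0. Lengths are in m, angles in rad, forces in N, time in s.
With the tool pointing down it reaches from about 0.35 to 0.85 m from the base axis. Payload 8.1 kg.
Tool frame: the origin (TCP) lies at the very end of the fingers, on their centre line; the grasp point (between the pads) lies 19 mm behind it; z points along the fingers, y is the direction in which the jaws open and shut (so a half turn about z gives the same grasp; the last joint's range is limited). The gripper opens to 93 mm and grips with 3 to 60 N. Pads are 15 mm wide; open, the fingers measure 128 mm over their backs; the gripper's body (75 mm by 188 mm) begins 65 mm behind the grasp point.
Start: joints at [-1.229, 0.13, 1.488, -0, 1.523, -0.085], TCP at [0.248, -0.546, 0.219] pointing down, gripper open.
Joint ranges: [-2.96, 2.96], [-0.89, 2.26], [0.02, 2.5], [-1.34, 4.48], [0, 2.73], [-2.66, 2.66]. Speed limits (rad/s): [2.39, 2.39, 2.79, 3.14, 3.14, 3.14].

## Interface

Orientations are given as a rotation vector (axis times angle).
In Python, from plant import read_state, read_camera, close_job gives the robot as it stands.
- The arm moves only by the tool jog_arm, never from a script. Its argument "motion" is one flat list of numbers, 7 for each row, row after row: the opening, from 0 (shut) to 1 (fully open), then the shift along the tool's x, y, z scaled (see below), then the turn, a rotation vector about the tool's x, y, z scaled (see below). A call has 1 to 8 rows; each row is the pose to reach, as a shift and turn from the pose measured when the call began, along the tool's axes at that moment; what a row does not reach only later rows make up. The controller multiplies each number of a shift by 0.5 m and each number of a turn by 90 degrees. A row lasts 1/10 s, in which the tool goes at most 50 mm and 8.59 degrees, less where a joint would pass 70% of its speed; a pose out of reach is approached as far as the arm can. A call with a number of a shift or a turn outside -1 to 1 is refused whole. A call with a gripper value outside its range is refused whole. The fingers move at their own pace and stop on an object; "grip_force" is the grip in N (left out, the last holds). Time passes only in rows, so rows that repeat a pose let the fingers close. It gives the time, the measured TCP pose, the force and the opening at its end, in the units of the state.
- read_state(): the state, without advancing time (a new reading comes with each control period).
- read_camera(name): name is "side" or "top"; returns a dict with "frame" (480x640x3 uint8, red, green, blue), "vertical_fov" (degrees; the focal length in pixels is half the picture's height over the tangent of half this angle, whatever the lens; pixels are square), "cx", "cy" (the principal point, pixels), "dist_coeffs" ([k1, k2, p1, p2, k3] as OpenCV has them; the pictures are not rectified), "world_from_camera" (4x4, takes a point from camera to world coordinates). Camera axes: x right, y down, z forward; pixel columns grow to the right and rows downward; lengths in m; the calibration is good to about 2 mm. A picture is of the moment at which its call begins. There is no depth.
- close_job(): hands the job in, once; it reports no verdict.
The state is a dict: "t": time; "q": joint angles; "dq": joint speeds; "joint_torque": joint torques, N m; "tool_pos": TCP position; "orientation": TCP orientation; "force": force on the tool from outside, world axes, zero at the start; "wrist_torque": the same for the moment, N m; "opening": finger opening in m.
Only numpy, scipy, OpenCV 4.12 (cv2) and the standard library are available. Lean on these libraries where they do the work, as an engineer would, in place of code of your own. Each camera call takes 0.05 s, during which the arm holds its last target.

## Task

Turn the air regulator's knob until its white line points at the white tick on the ring around it. Then fit the loose steel lock cover over the knob, sliding its tongue about over the hidden locating pin until it drops on, and press it down against its springs until it is fully home, flat on the regulator. Finish while still holding it pressed down, and leave the other things on the bench where they are.

Things in the scene. Friction and masses are not known exactly. Their poses are not given: they have to be found in the camera images.
- reg_top (a point): Point on the regulator's flat top face, on the knob's axis, 45 mm above the bench. Axes: z up, x across, y along its length. A fixed steel locating pin (10 mm diameter, 12 mm tall, its uppermost 4 mm tapered to 5 mm) stands on this face at x = 0, y = -50 to -62 mm; where exactly differs each time and is not reported, and the cover hides it.
- regulator: The air regulator, an aluminium block bolted to the bench. Origin: on the bench under the knob's axis. 45 mm tall, 90 mm wide (its x, centred), 155 mm long (its y from -100 to +55 mm); feet widen it to 131 mm at the bench; pipe stubs at both ends from -141 to +101 mm; a small gauge on its +x side, no higher than 65 mm.
- pointer (a point): Centre of the knob's grip bar (black, 28 mm long, 10 mm wide, 20 mm tall: from 10 to 30 mm above the regulator's top face, standing on a 27 mm disc), on the knob's axis. Turns with the knob: the bar lies along its x; the white line on the bar points along its -x.
- mark (a point): The white tick (13 mm long) on the thin flat black ring (60 mm diameter) around the foot of the knob, its middle 21.5 mm from the knob's axis and 1.4 mm above the regulator's top face. Its -x axis points outwards from the knob's axis through the tick. The ring is stiff and stays put.
- knob (a joint): Angle of the knob in rad, 0 to 2, growing clockwise seen from above; at 0 its white line points along the regulator's -x. It stays where it is left; turning it takes about 0.06 N m.
- bezel (a joint): Angle of the ring with the tick, counted like the knob's: the white line points at the tick when joint knob equals joint bezel. It does not have to be moved.
- lock_grip (a point): Centre of the upright grip rib on the roof of the lock cover: 12 mm thick (x), 50 mm long (y), 30 mm tall, from 40 to 70 mm above the cover's underside; this point is 55 mm above the underside and 8 mm from the hood's centre in the cover's -y. z up.
- lock_hole (a point): Mouth of the round blind hole in the underside of the cover's tongue, level with the cover's lower edge: 13 mm diameter, 14 mm deep, 48 mm from the rib's centre in the cover's -y (56 mm from the hood's centre). Same axes as the cover.
- seat (a joint): How far (m) the two sprung steel strips beside the knob on the regulator's top (each 10 x 84 mm, 24.5 mm from the axis) are pressed down. At 0 they stand 5 mm proud and carry the cover's weight, so a cover that has dropped on the pin rests 5 mm above the face. Pressing the cover right down on to the face (0.005) takes about 12 N, its weight included.
- socket: loose impact socket (short steel tube) standing on the bench, 28 mm diameter, 32 mm tall; a bystander. Origin: centre of its underside
- jar: loose brown glass jar with a dark cap, 60 mm diameter, 75 mm tall; a bystander. Origin: centre of its underside
- spanner: loose steel spanner lying flat, 200 mm long along its own x; a bystander
- oil: loose green plastic bottle, 64 mm diameter, 180 mm tall; a bystander. Origin: centre of its underside
- tin: loose grey tin, 74 mm diameter, 110 mm tall; a bystander. Origin: centre of its underside
- pot: loose terracotta flower pot with a geranium, 92 mm diameter at the rim, about 165 mm tall; a bystander. Origin: centre of its underside
- disc: loose brake disc lying flat, 170 mm diameter, 40 mm high at its hub; a bystander. Origin: centre of its underside
- hammer: loose hammer lying flat, about 250 mm long along its own x; a bystander
- lock: Lock cover: loose, bare steel, 260 g (20 % either way). Origin: under the hood's centre, level with its lower edge. Hood open below, 54 mm wide (x), 68 long (y), 40 tall, inside 46 x 60 x 36 mm, so it goes over the knob with room. A tongue 38 mm wide, 44 long, 18 thick sticks out of its foot in -y, underside level with the hood's edge. Put on, it lies parallel to the regulator, tongue towards -y.
There are look-alikes about, which are no part of the job. Leave any red look-alike of the lock alone.

How it is judged:
By the outcome, as a careful person would: the job done as asked, in the order asked, and still so for the second after the job is handed in, while the arm keeps its last pose, push and grip.
It also fails if it takes over 58 s, if anything falls off the work surface, if the arm or the gripper's body presses on something with over 40 N, if the wrist force passes 120 N, or if a joint passes its speed limit or range.

## Working session

There is one attempt and no reset: what is moved stays moved. The work goes in short steps, Python scripts to look and compute and a tool call to move; the robot and the scene stay as the last step left them, time stands still between calls to the robot, and variables do not carry over. Pictures are saved under pics/ and viewed, and the job is handed in when it is done.

Besides the shell and the picture viewer there is one more tool, called after "Emit:" as a command line: name --argument value ..., lists and objects as JSON in quotes. jog_arm: Moves the arm, as the interface text tells. Its arguments: {"type":"object","properties":{"motion":{"type":"array","items":{"type":"number"}},"grip_force":{"type":"number"}},"required":["motion"]}

```bash
mkdir -p pics; ls
cat > h.py <<'E'
import numpy as np, cv2, pickle
from plant import read_state, read_camera, close_job
def grab(tag):
    out={}
    for n in("top","side"):
        c=read_camera(n); out[n]=c
        cv2.imwrite(f"pics/{tag}_{n}.png",c["frame"][:,:,::-1])
    pickle.dump(out,open(f"{tag}.pkl","wb")); return out
def load(tag): return pickle.load(open(f"{tag}.pkl","rb"))
def K(c):
    f=240/np.tan(np.radians(c["vertical_fov"])/2)
    return np.array([[f,0,c["cx"]],[0,f,c["cy"]],[0,0,1.]])
def ray(c,uv):
    p=cv2.undistortPoints(np.array(uv,float).reshape(-1,1,2),K(c),np.array(c["dist_coeffs"],float)).reshape(-1,2)
    d=np.c_[p,np.ones(len(p))]; T=np.array(c["world_from_camera"])
    return T[:3,3],d@T[:3,:3].T
def onz(c,uv,z):
    o,d=ray(c,uv); return o+d*((z-o[2])/d[:,2:3])
def proj(c,P):
    T=np.linalg.inv(np.array(c["world_from_camera"])); P=np.array(P,float).reshape(-1,3)
    return cv2.projectPoints(P,cv2.Rodrigues(T[:3,:3])[0],T[:3,3],K(c),np.array(c["dist_coeffs"],float))[0].reshape(-1,2)
def crop(c,u0,v0,u1,v1,name,s=None):
    im=c["frame"][v0:v1,u0:u1,::-1]; s=s or min(800/(u1-u0),600/(v1-v0))
    cv2.imwrite(f"pics/{name}.png",cv2.resize(im,None,fx=s,fy=s,interpolation=cv2.INTER_CUBIC))
E
python3 - <<'E'
from h import *
o=grab("a")
for n,c in o.items(): print(n,c["vertical_fov"],c["cx"],c["cy"],c["dist_coeffs"],np.round(c["world_from_camera"],3).tolist())
print(read_state())
E
```

```text
pics
top 49.788367122196654 316.62806529323956 240.01064792628318 [-0.14117522  0.          0.          0.          0.        ] [[-0.021, -0.997, 0.069, 0.476], [-1.0, 0.022, 0.008, -0.031], [-0.01, -0.069, -0.998, 1.191], [0.0, 0.0, 0.0, 1.0]]
side 43.136271786557785 324.6291297303174 234.6709957978382 [-0.11072759  0.          0.          0.          0.        ] [[0.245, -0.546, 0.801, -0.818], [-0.969, -0.146, 0.197, -0.343], [0.009, -0.825, -0.565, 1.038], [0.0, 0.0, 0.0, 1.0]]
{'t': 0.1, 'q': array([-1.22938397e+00,  1.31075366e-01,  1.48913642e+00, -2.15376555e-05,
        1.52300396e+00, -8.53713053e-02]), 'dq': array([-0.00068815, -0.00167968, -0.00295145, -0.00090301,  0.00030723,
        0.00026968]), 'joint_torque': array([ 2.04055446e-03, -5.61341035e+01, -4.93095124e+01,  7.71248178e-02,
        2.91421416e-02, -5.42419127e-05]), 'tool_pos': array([ 0.24822771, -0.54569545,  0.21771713]), 'orientation': array([-3.06876479e+00, -6.64975226e-01,  3.58834761e-04]), 'force': array([-0.67037011,  0.29478298,  0.47103659]), 'wrist_torque': array([-0.01596609,  0.0065465 ,  0.0098881 ]), 'opening': 0.09314819987580655}
```

View pics/a_top.png

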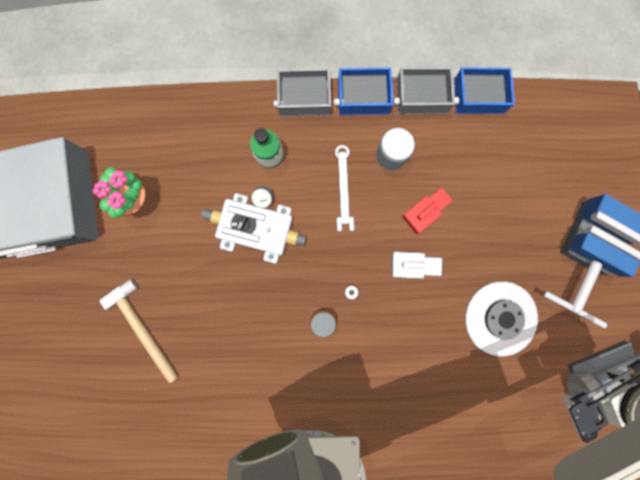

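View pics/a_side.png

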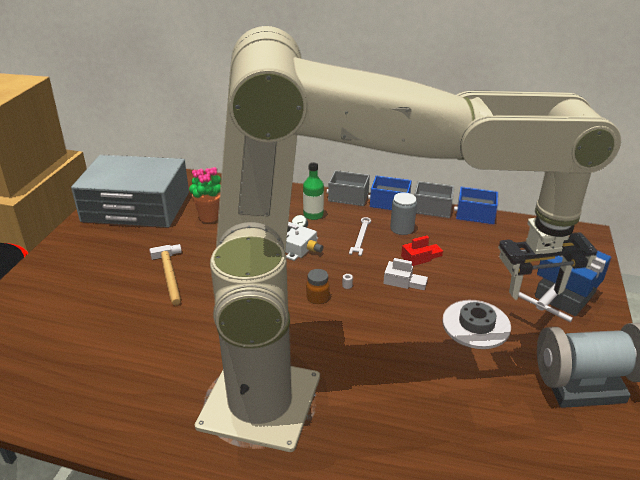

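The top view shows the regulator at (255,227) with its knob at (243,223). The steel cover is at (417,265), and a red look-alike is at (428,210). In the side view the cover is at (403,275) and the arm partly hides the regulator. I'll enlarge both.

Run:
```python
from h import *
o=load("a"); c=o["top"]
crop(c,195,180,315,270,"a_reg"); crop(c,380,180,480,300-45,"x"); crop(c,380,235,460,295,"a_lock"); crop(o["side"],270,200,450,320,"a_sidec")
```

```text
(no output)
```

View pics/a_reg.png

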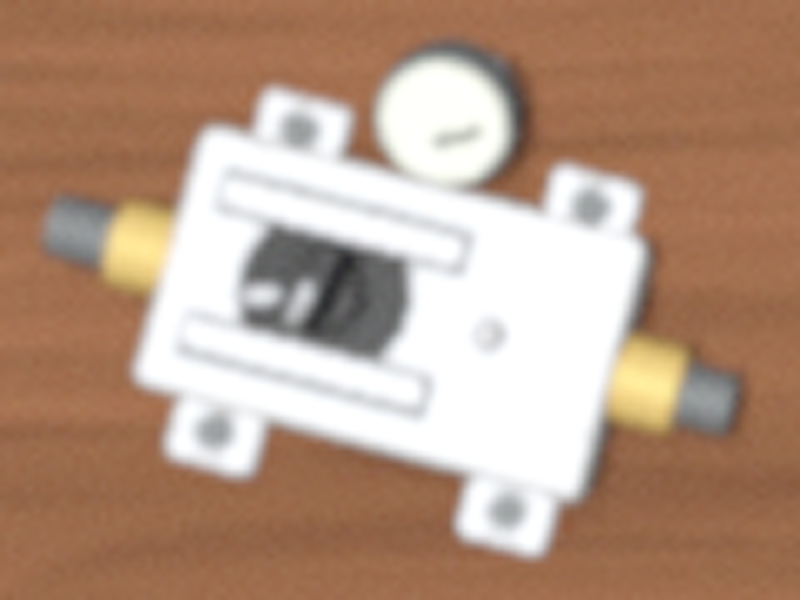

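View pics/a_lock.png

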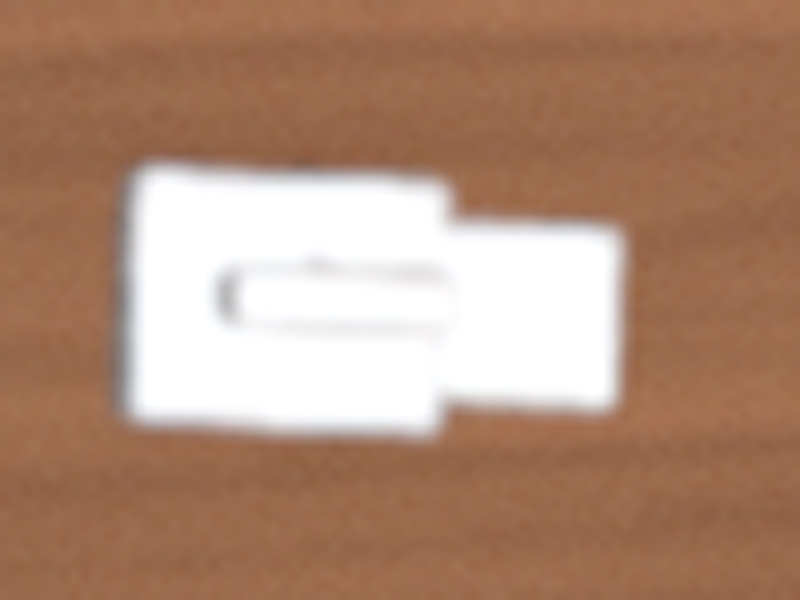

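View pics/a_sidec.png

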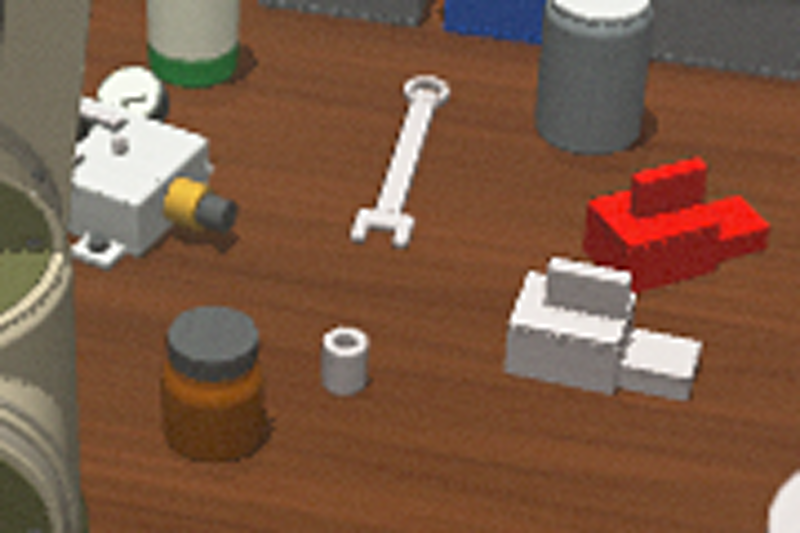

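Run:
```python
from h import *
o=load("a"); c=o["top"]
crop(c,226,208,262,238,"k1",20)
c2=dict(c); f=c["frame"].astype(float); c2["frame"]=np.clip((f-0)*2.2,0,255).astype(np.uint8)
crop(c2,226,208,262,238,"k2",20)
```

```text
(no output)
```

View pics/k1.png

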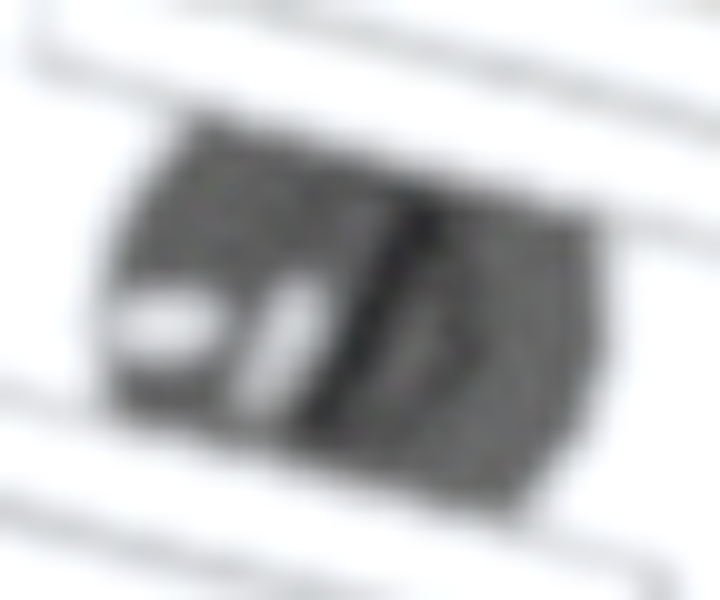

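View pics/k2.png

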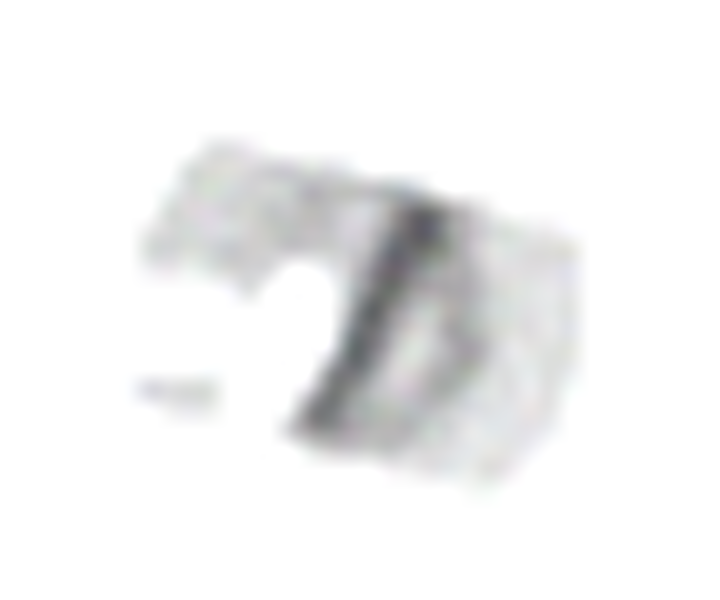

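```bash
cat >> h.py <<'E'
def rigid(loc,w):
    loc=np.array(loc,float);w=np.array(w,float)[:,:2];lm=loc.mean(0);wm=w.mean(0);a=loc-lm;b=w-wm
    th=np.arctan2((a[:,0]*b[:,1]-a[:,1]*b[:,0]).sum(),(a*b).sum())
    R=np.array([[np.cos(th),-np.sin(th)],[np.sin(th),np.cos(th)]]);t=wm-R@lm
    return t,th,R,(b-a@R.T)*1e3
E
python3 - <<'E'
from h import *
c=load("a")["top"]
P=lambda L,s,o:(np.array(L)+.5)/s+np.array(o)-.5
s=20/3
strip=P([(222,170),(475,237),(465,273),(218,207),(182,315),(432,380),(422,415),(178,350)],s,(195,180))
ws=onz(c,strip,.050)
# local: top strip is +x
loc=[(29.5,42),(29.5,-42),(19.5,-42),(19.5,42),(-19.5,42),(-19.5,-42),(-29.5,-42),(-29.5,42)]
t,th,R,r=rigid(np.array(loc)/1e3,ws);print("strip",t,np.degrees(th));print(np.round(r,1).tolist())
blk=P([(207,124),(648,243),(584,500),(134,386)],s,(195,180))
wb=onz(c,blk,.045)
tb,thb,Rb,rb=rigid(np.array([(45,55),(45,-100),(-45,-100),(-45,55)])/1e3,wb);print("blk",tb,np.degrees(thb));print(np.round(rb,1).tolist())
pin=P([(488,335)],s,(195,180));wp=onz(c,pin,.055)[0,:2];print("pin local",1e3*R.T@(wp-t),1e3*Rb.T@(wp-tb))
# knob
k=lambda L:P(L,20,(226,208))
line=onz(c,k([(318,275),(250,405)]),.0755)[:,:2];tick=onz(c,k([(120,325),(225,322)]),.0464)[:,:2]
bot=onz(c,k([(430,190),(310,425)]),.060)[:,:2]
for nm,a in(("line",line),("tick",tick),("bar",bot)):
    l=1e3*(a-t)@R;d=l[1]-l[0];print(nm,np.round(l,1).tolist())
    # knob angle: clockwise from -x ; dir=(-cos a, +sin a)
    print("  dir ang",np.arctan2(d[1],-d[0]),"radial",np.arctan2(l.mean(0)[1],-l.mean(0)[0]))
# lock, scale 10 crop origin (380,235)
L=lambda q:P(q,10,(380,235))
hood=onz(c,L([(135,165),(447,180),(438,437),(128,420)]),.040)
# image left = lock +y, up = world +x
tl,thl,Rl,rl=rigid(np.array([(27,34),(27,-34),(-27,-34),(-27,34)])/1e3,hood);print("hood",tl,np.degrees(thl),np.round(rl,1).tolist())
tg=onz(c,L([(625,228),(617,412)]),.018);
t3,th3,R3,r3=rigid(np.array([(27,34),(27,-34),(-27,-34),(-27,34),(19,-78),(-19,-78)])/1e3,np.r_[hood,tg]);print("lock",t3,np.degrees(th3),np.round(r3,1).tolist())
E
```

```text
strip [0.59489977 0.14141965] -16.206502427846708
[[2.3, 1.9], [1.0, -2.4], [-1.3, -1.6], [-0.6, 0.6], [0.8, 2.1], [0.6, -1.0], [-1.4, -0.3], [-1.3, 0.8]]
blk [0.59447174 0.14090013] -15.815002705901263
[[1.0, -0.2], [-0.7, 0.6], [0.3, -1.1], [-0.5, 0.7]]
pin local [  0.35062877 -57.53289877] [  0.22774512 -56.91744184]
line [[2.3, 0.6], [-13.3, 3.9]]
  dir ang 0.212890232632362 radial 0.38953379423458656
tick [[-7.0, 25.8], [-3.6, 14.4]]
  dir ang -1.8585875721379852 radial 1.312496078279866
bar [[15.6, -6.2], [-12.9, -0.3]]
  dir ang 0.2029513139831474 radial -1.9568944456224109
hood [ 0.49594218 -0.22442127] -4.0022318254082645 [[1.7, 1.2], [1.5, -1.0], [-1.9, -0.9], [-1.2, 0.7]]
lock [ 0.49584072 -0.22525235] -4.131885530094142 [[1.7, 2.1], [1.7, -0.1], [-1.8, -0.1], [-1.2, 1.5], [1.8, -1.9], [-2.2, -1.4]]
```

The three measurements agree:

| Item | Position (world, m) | Yaw / angle |
|---|---|---|
| Regulator axis | about (0.5947, 0.1411) | yaw −16° |
| Pin | local y about −57 mm | – |
| Knob | – | about 0.21 |
| Tick | – | about 1.29 |
| Cover (lock) | (0.4955, −0.2245) | yaw −4° |

Two objects could be the cover: the bare-steel one at (417,265) and the red one at (428,210). The steel one fits the description, and the enlarged crop shows its hood, rib and tongue.

I'll do the knob first.

```bash
cat >> h.py <<'E'
from scipy.spatial.transform import Rotation as Ro
def yaw():
    s=read_state();x=Ro.from_rotvec(s["orientation"]).as_matrix()[:,0];return np.degrees(np.arctan2(x[1],x[0]))
def go(x,y,z,psi):
    s=read_state();R=Ro.from_rotvec(s["orientation"]).as_matrix();p=np.radians(psi)
    Rt=np.array([[np.cos(p),np.sin(p),0],[np.sin(p),-np.cos(p),0],[0,0,-1.]])
    print("t",round(s["t"],2),"pos",np.round(s["tool_pos"],4),"yaw",round(yaw(),2),"F",np.round(s["force"],1),"open",round(s["opening"],4))
    print("shift",np.round(R.T@(np.array([x,y,z])-s["tool_pos"])/.5,4),"turn",np.round(Ro.from_matrix(R.T@Rt).as_rotvec()/(np.pi/2),4))
E
python3 -c "
from h import *
go(.42,-.2,.22,90)"
```

```text
t 0.1 pos [ 0.2482 -0.5457  0.2177] yaw 24.45 F [-0.7  0.3  0.5] open 0.0931
shift [ 0.5989 -0.4872 -0.0037] turn [-9.000e-04 -7.000e-04 -7.283e-01]
```

Emit:
jog_arm --motion '[0.4, 0.6, -0.49, 0, 0, 0, -0.73, 0.4, 0.6, -0.49, 0, 0, 0, -0.73, 0.4, 0.6, -0.49, 0, 0, 0, -0.73, 0.4, 0.6, -0.49, 0, 0, 0, -0.73, 0.4, 0.6, -0.49, 0, 0, 0, -0.73, 0.4, 0.6, -0.49, 0, 0, 0, -0.73, 0.4, 0.6, -0.49, 0, 0, 0, -0.73, 0.4, 0.6, -0.49, 0, 0, 0, -0.73]' --grip_force 30

```text
t: 0.9
tool_pos: [0.4204, -0.1958, 0.2179]
orientation: [-2.209, -2.231, -0.002]
force: [0.8, 0.2, 0.5]
opening: 0.0381
```

```bash
python3 -c "
from h import *
go(.5947,.1411,.13,152)"
```

```text
t 0.9 pos [ 0.4204 -0.1958  0.2179] yaw 90.55 F [0.8 0.2 0.5] open 0.0381
shift [0.67   0.3551 0.177 ] turn [ 4.000e-04 -1.400e-03 -6.828e-01]
```

Emit:
jog_arm --motion '[0.4, 0.67, 0.355, 0, 0, 0, -0.683, 0.4, 0.67, 0.355, 0, 0, 0, -0.683, 0.4, 0.67, 0.355, 0, 0, 0, -0.683, 0.4, 0.67, 0.355, 0, 0, 0, -0.683, 0.4, 0.67, 0.355, 0.1, 0, 0, -0.683, 0.4, 0.67, 0.355, 0.177, 0, 0, -0.683, 0.4, 0.67, 0.355, 0.177, 0, 0, -0.683, 0.4, 0.67, 0.355, 0.177, 0, 0, -0.683]'

```text
t: 1.7
tool_pos: [0.5936, 0.1404, 0.1303]
orientation: [-0.75, -3.049, -0.003]
force: [1.5, -0.9, 0.3]
opening: 0.0376
```

Run:
```python
from h import *
go(.5947,.1411,.058,152)
o=grab("b"); crop(o["side"],230,150,390,270,"b_s"); crop(o["top"],195,170,315,260,"b_t")
```

```text
t 1.7 pos [0.5936 0.1404 0.1303] yaw 152.36 F [ 1.5 -0.9  0.3] open 0.0376
shift [-0.0015  0.002   0.1447] turn [ 0.0009 -0.001   0.004 ]
```

View pics/b_s.png

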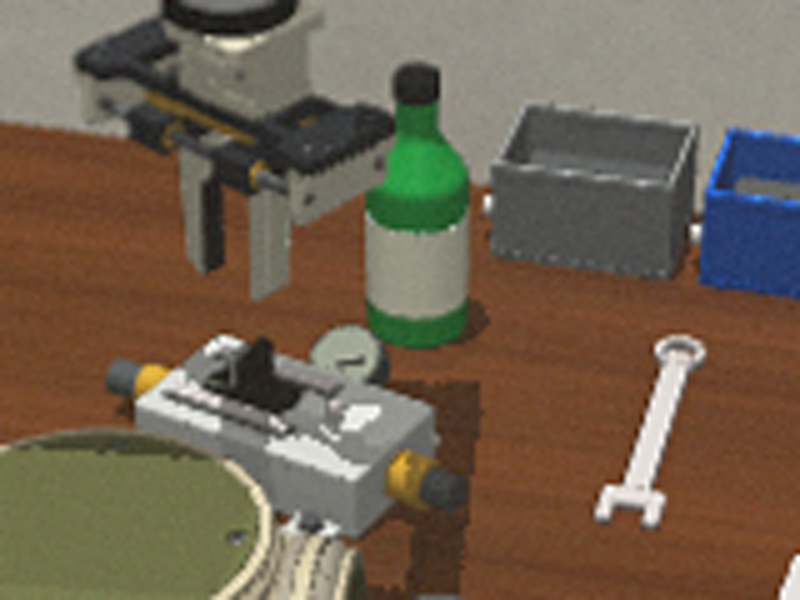

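View pics/b_t.png

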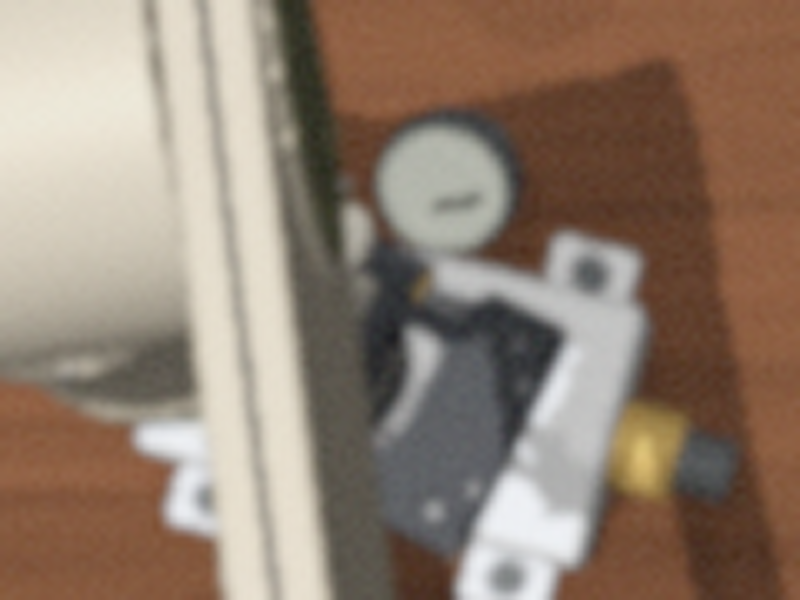

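Run:
```python
from h import *
c=load("a")["top"];d=load("b")["side"]
print("oil cap top",onz(c,[(261.5,136)],.18)[0], "cap side",onz(d,[(230+417*.2,150+72*.2)],.18)[0])
print("oil base",onz(c,[(269,160)],.03)[0])
print(proj(d,[(.5947,.1411,.06)]))
k=onz(c,[(262,198)],.06)[0];print("gauge",k)
ax=np.array([.5947,.1411]);o=onz(c,[(261.5,136)],.18)[0][:2]
for psi in(152,90):
  p=np.radians(psi);print(psi,1e3*(o-ax)@[np.cos(p),np.sin(p)],1e3*(o-ax)@[np.sin(p),-np.cos(p)])
```

```text
oil cap top [0.75691801 0.08362199 0.18      ] cap side [0.75527114 0.08138185 0.18      ]
oil base [0.7417183  0.08387559 0.03      ]
[[279.55162965 223.04971062]]
gauge [0.64968168 0.09744064 0.06      ]
152 -170.2142863888035 25.406673974847862
90 -57.478005410793266 162.2180053733575
```

Emit:
jog_arm --motion '[0.4, 0, 0.002, 0.07, 0, 0, 0, 0.4, -0.0015, 0.002, 0.11, 0, 0, 0.004, 0.4, -0.0015, 0.002, 0.143, 0, 0, 0.004, 0.4, -0.0015, 0.002, 0.143, 0, 0, 0.004, 0, -0.0015, 0.002, 0.143, 0, 0, 0.004, 0, -0.0015, 0.002, 0.143, 0, 0, 0.004, 0, -0.0015, 0.002, 0.143, 0, 0, 0.004]' --grip_force 12

```text
t: 2.5
tool_pos: [0.5927, 0.1434, 0.0555]
orientation: [-0.76, -3.041, -0.002]
force: [-0.2, -0.4, 3.6]
opening: 0.0179
```

Run:
```python
from h import *
go(.5947,.1411,.058,152)
o=grab("c"); crop(o["side"],240,180,320,240,"c_s");
```

```text
t 2.5 pos [0.5927 0.1434 0.0555] yaw 151.94 F [-0.2 -0.4  3.6] open 0.0179
shift [-0.0057 -0.0022 -0.005 ] turn [-0.0004 -0.0045 -0.0007]
```

View pics/c_s.png

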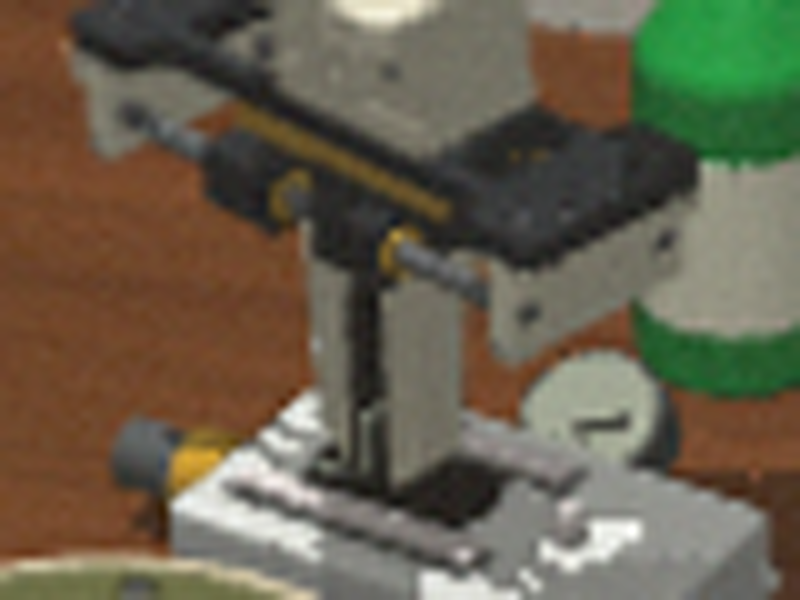

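Emit:
jog_arm --motion '[0, -0.003, -0.002, -0.006, 0, 0, 0, 0, -0.006, -0.002, -0.006, 0, 0, 0, 0, -0.006, -0.002, -0.006, 0, 0, 0, 0, -0.006, -0.002, -0.006, 0, 0, 0]'

```text
t: 3.0
tool_pos: [0.5932, 0.1428, 0.058]
orientation: [-0.758, -3.038, -0.004]
force: [-4.7, 7.9, -1.2]
opening: 0.01
```

Run:
```python
from h import *
go(.5947,.1411,.058,152)
o=grab("d"); crop(o["side"],260,200,310,237,"d_s");
```

```text
t 3.0 pos [0.5932 0.1428 0.058 ] yaw 151.98 F [-4.7  7.9 -1.2] open 0.01
shift [-0.0042 -0.0017 -0.0001] turn [-0.0001 -0.0069 -0.0002]
```

View pics/d_s.png

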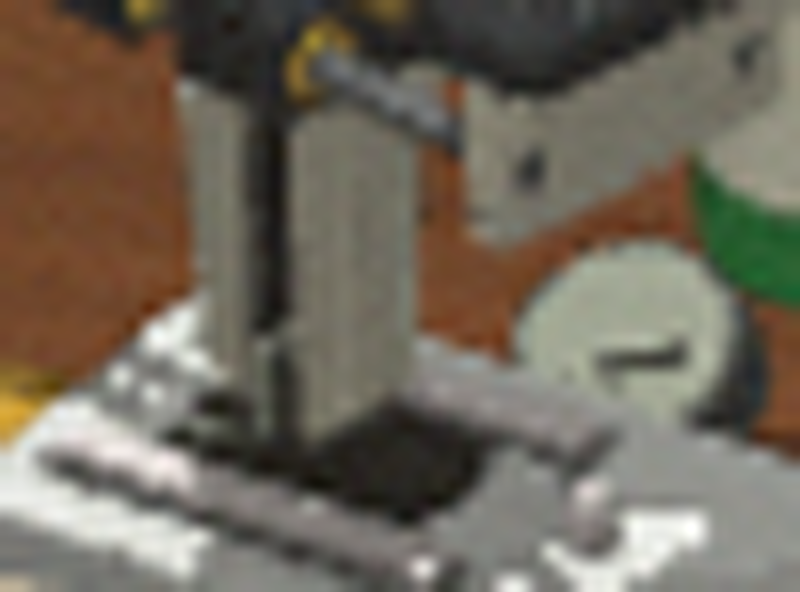

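Emit:
jog_arm --motion '[0, -0.002, -0.001, 0, 0, 0, 0.08, 0, -0.003, -0.001, 0, 0, 0, 0.17, 0, -0.003, -0.001, 0, 0, 0, 0.26, 0, -0.003, -0.001, 0, 0, 0, 0.35, 0, -0.003, -0.001, 0, 0, 0, 0.44, 0, -0.003, -0.001, 0, 0, 0, 0.53, 0, -0.003, -0.001, 0, 0, 0, 0.62, 0, -0.003, -0.001, 0, 0, 0, 0.69]' --grip_force 20

```text
t: 3.9
tool_pos: [0.5967, 0.145, 0.0581]
orientation: [-2.222, -2.207, -0.007]
force: [16.4, 14.6, -17.2]
opening: 0.0095
```

Run:
```python
from h import *
go(.5947,.1411,.058,90)
print(read_state()["wrist_torque"])
```

```text
t 3.9 pos [0.5967 0.145  0.0581] yaw 89.62 F [ 16.4  14.6 -17.2] open 0.0095
shift [-0.0077 -0.004   0.0002] turn [-0.0023 -0.0063 -0.0042]
[ 2.63753755 -2.99291799  0.13758174]
```

Emit:
jog_arm --motion '[0, 0, 0, 0, 0, 0, 0, 0, 0, 0, 0, 0, 0, 0]'

```text
t: 4.1
tool_pos: [0.597, 0.1452, 0.058]
orientation: [-2.221, -2.208, -0.008]
force: [4.5, 2.5, -5.7]
opening: 0.01
```

Run:
```python
from h import *
go(.5947,.1411,.058,90)
o=grab("e"); crop(o["side"],260,200,310,237,"e_s");
```

```text
t 4.1 pos [0.597  0.1452 0.058 ] yaw 89.66 F [ 4.5  2.5 -5.7] open 0.01
shift [-0.0083 -0.0045 -0.    ] turn [-0.0019 -0.0066 -0.0038]
```

View pics/e_s.png

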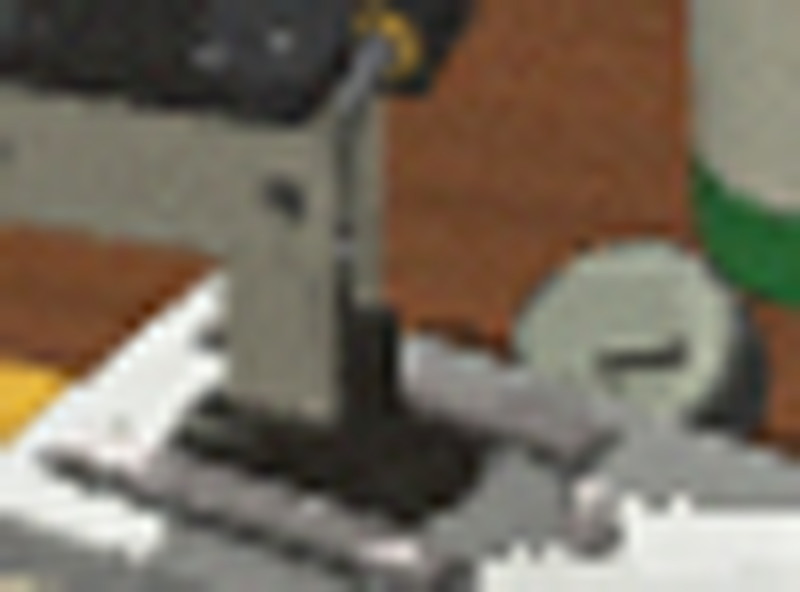

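Emit:
jog_arm --motion '[0.4, 0, 0, 0, 0, 0, 0, 0.4, 0, 0, 0, 0, 0, 0, 0.4, 0, 0, -0.05, 0, 0, 0, 0.4, 0, 0, -0.14, 0, 0, 0, 0.4, -0.1, 0, -0.24, 0, 0, 0, 0.4, -0.3, -0.05, -0.24, 0, 0, 0, 0.4, -0.5, -0.1, -0.24, 0, 0, 0, 0.4, -0.7, -0.15, -0.24, 0, 0, 0]'

```text
t: 5.0
tool_pos: [0.5621, -0.0385, 0.173]
orientation: [-2.221, -2.21, -0.01]
force: [1.4, -1.0, 0.1]
opening: 0.0373
```

Run:
```python
from h import *
o=grab("f");c=o["top"]
go(.495,-.2325,.13,86)
crop(c,195,180,315,270,"f_t"); crop(c,226,208,262,238,"f_k",20);crop(o["side"],260,200,310,237,"f_s")
```

```text
t 5.1 pos [ 0.5612 -0.0425  0.1725] yaw 89.36 F [-0.3  0.1 -0.7] open 0.0374
shift [-0.3821 -0.128   0.0822] turn [-0.0019 -0.0051  0.0373]
```

View pics/f_t.png

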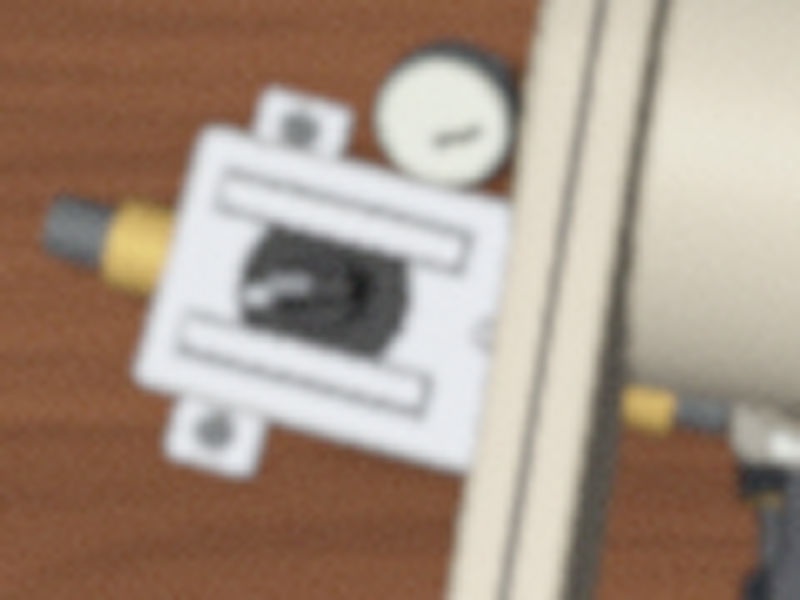

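View pics/f_k.png

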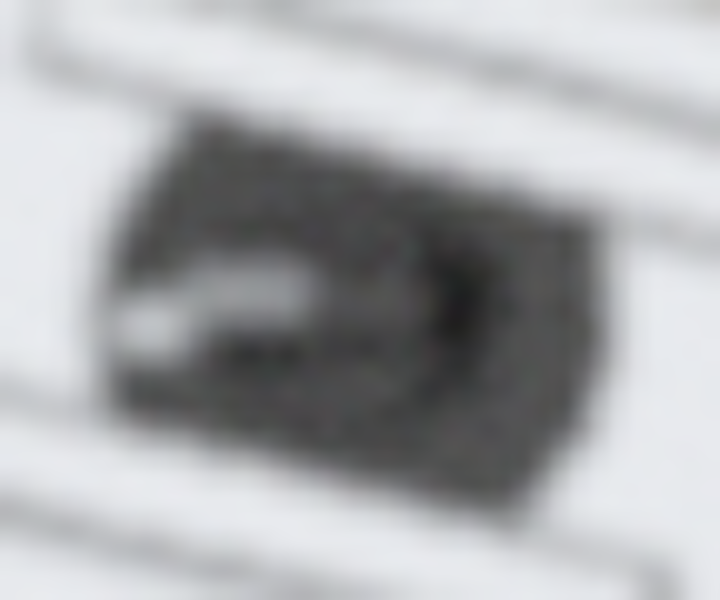

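View pics/f_s.png

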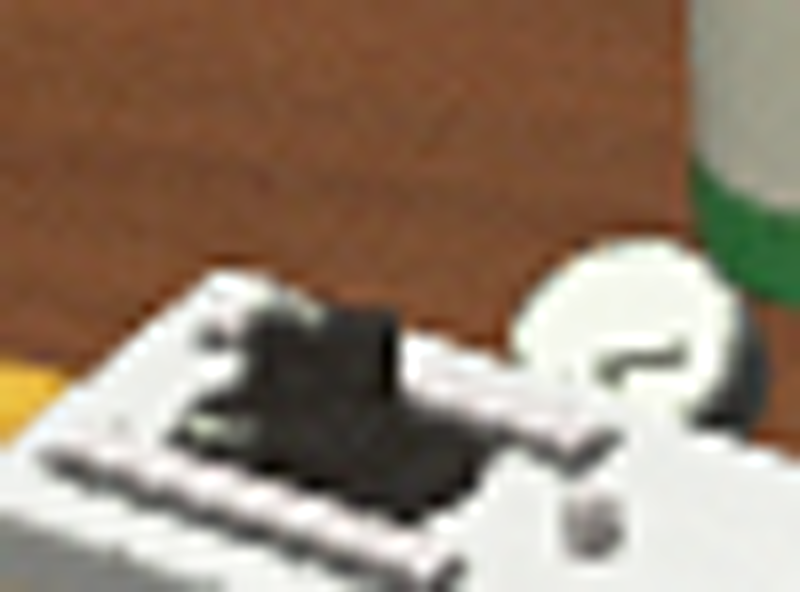

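Run:
```python
from h import *
P=lambda L,s,o:(np.array(L)+.5)/s+np.array(o)-.5
k=lambda L:P(L,20,(226,208))
a=load("a")["top"];f=load("f")["top"];th=np.radians(-16);R=np.array([[np.cos(th),-np.sin(th)],[np.sin(th),np.cos(th)]]);t=np.array([.5947,.1411])
# ring: horizontal dark extremes at axis line through image: use centroid of dark region (ring+knob) in 'a' and 'f'
for n,c,z in(("a",a,.0464),("f",f,.0464)):
    g=c["frame"].mean(2)[208:238,226:262]; m=(g<150).astype(np.uint8)
    mm=cv2.morphologyEx(m,cv2.MORPH_CLOSE,np.ones((5,5),np.uint8)); nn,lab,st,ce=cv2.connectedComponentsWithStats(mm)
    i=1+np.argmax(st[1:,4]); print(n,ce[i]+[226,208],st[i]); w=onz(c,[ce[i]+[226,208]],z)[0,:2]; print("  world",w,"loc mm",1e3*R.T@(w-t))
# tick & line as weighted brightness within boxes
g=f["frame"].mean(2)
np.set_printoptions(linewidth=200)
print(np.round(g[218:230,229:250]).astype(int))
print(np.round(a["frame"].mean(2)[218:230,229:250]).astype(int))
line=onz(f,k([(315,283),(195,300)]),.0755)[:,:2];tick=onz(f,k([(150,328)]),.0464)[:,:2]
tk=R.T@(tick[0]-t)*1e3;print("tick",tk,np.arctan2(tk[1],-tk[0]))
l=(line-t)@R*1e3;d=l[1]-l[0];print("line",l,np.arctan2(d[1],-d[0]),np.arctan2(l.mean(0)[1],-l.mean(0)[0]))
```

```text
a [243.34011628 223.29651163] [  6   6  24  19 344]
  world [0.59583087 0.14152733] loc mm [0.96927508 0.72248928]
f [243.12073491 223.39107612] [  5   6  25  20 381]
  world [0.59563024 0.14202269] loc mm [0.63987763 1.14336046]
[[233 223 194 144 100  77  79  78  77  78  72  76  70  71  73  73  69  69  72  74  82]
 [230 214 174 117  86  78  81  77  73  68  70  66  70  69  74  70  73  66  58  64  70]
 [227 205 154  98  76  82  89  96  90  91  92  85  74  70  70  68  66  69  52  54  56]
 [226 201 146  94  90  96 115 128 128 129 127 121 102  78  69  66  75  66  48  39  45]
 [222 192 146 125 132 135 145 148 153 150 148 140 116  89  79  78  81  72  56  38  35]
 [221 189 162 170 179 173 159 145 139 136 135 131 105  84  80  81  80  75  58  35  36]
 [220 192 170 183 192 182 151 120 100  98  95  93  82  71  69  69  71  67  50  34  40]
 [223 193 159 158 164 154 125  89  67  56  63  57  67  64  63  60  68  63  58  47  49]
 [221 193 142 114 111 108  93  77  64  60  62  62  69  70  73  75  70  69  60  51  54]
 [209 184 136  91  81  82  84  78  74  71  70  76  73  76  76  78  78  66  55  60  63]

[... 665 characters left out ...]
36  82  47  60  81  89  80  81]
 [247 221 200 211 224 226 217 189 146 144 184 208 186 130  68  51  71  91  94  76  79]
 [252 223 188 187 194 193 183 154 134 157 192 194 162 106  54  55  81 100  95  81  75]
 [250 223 171 137 137 137 127 115 129 170 189 174 127  74  54  66  93  98  85  78  79]
 [239 215 164 114 100 100  98 101 133 169 172 145  96  59  63  81  93  92  80  79  93]
 [227 210 176 136 115 109 106 107 126 147 142 109  66  55  73  80  85  86  86  93  99]
 [239 231 215 193 172 164 150 130 125 127 118  94  72  67  76  82  83  83  93  96 105]]
tick [-6.26809344 22.82106277] 1.3027437799284878
line [[ 1.52384408  0.99226505]
 [-3.59972382 13.23938174]] 1.174572673796846 1.425954157769682
```

Emit:
jog_arm --motion '[0.5, -0.1, -0.03, 0, 0, 0, 0.037, 0.5, -0.2, -0.06, 0, 0, 0, 0.037, 0.5, -0.3, -0.1, 0, 0, 0, 0.037, 0.5, -0.382, -0.128, 0, 0, 0, 0.037, 0.5, -0.382, -0.128, 0.05, 0, 0, 0.037, 0.5, -0.382, -0.128, 0.05, 0, 0, 0.037]'

```text
t: 5.7
tool_pos: [0.4926, -0.2331, 0.1434]
orientation: [-2.291, -2.131, -0.004]
force: [-0.5, 0.5, -0.8]
opening: 0.0464
```

Run:
```python
from h import *
c=read_camera("top");F=[c["frame"].astype(float)]+[read_camera("top")["frame"].astype(float) for _ in range(7)]
c["frame"]=np.mean(F,0);pickle.dump(c,open("g.pkl","wb"))
g=c["frame"].mean(2)
np.set_printoptions(linewidth=200)
print(np.round(g[216:232,229:252]).astype(int))
t=np.array([.5947,.1411]);th=np.radians(-16);R=np.array([[np.cos(th),-np.sin(th)],[np.sin(th),np.cos(th)]])
# profiles along local y and local x of ring at z=.0464
def prof(fix,axis,rng):
    s=np.arange(rng[0],rng[1],.1);L=np.zeros((len(s),2));L[:,axis]=s;L[:,1-axis]=fix
    W=t+(L/1e3)@R.T;uv=proj(c,np.c_[W,np.full(len(W),.0464)]).astype(np.float32)
    return s,cv2.remap(g.astype(np.float32),uv[:,0].reshape(1,-1),uv[:,1].reshape(1,-1),cv2.INTER_CUBIC)[0]
def cross(s,p,lv=160):
    i=np.where((p[:-1]-lv)*(p[1:]-lv)<0)[0];return [round(float(s[j]+.1*(lv-p[j])/(p[j+1]-p[j])),2) for j in i]
for f in(-2,2,4,6,8,10,12): s,p=prof(f,1,(-40,40));print("x",f,cross(s,p))
for f in(-20,-15,-10,10,15,20):s,p=prof(f,0,(-30,30));print("y",f,cross(s,p))
go(.495,-.2325,.13,86)
c["frame"]=c["frame"].astype(np.uint8);crop(c,226,208,262,238,"g_k",20)
```

```text
[[242 240 231 208 167 118  88  84  84  83  82  84  86  91  97 110 130 147 159 176 192 205 212]
 [241 236 219 182 130  94  83  84  84  83  83  82  81  80  81  80  84  89  98 115 134 148 159]
 [240 230 203 152 102  84  83  83  82  78  79  77  77  79  79  77  76  73  75  82  89  92 103]
 [237 220 182 126  89  82  83  81  77  73  75  73  71  72  75  76  75  69  63  69  76  80  85]
 [236 212 163 104  84  84  93  98  99  97  96  92  79  72  72  73  73  68  57  55  63  73  81]
 [234 206 151 100  92 103 122 134 136 136 135 128 106  83  76  76  75  71  53  42  46  61  76]
 [230 200 153 132 138 143 150 157 157 156 156 146 121  92  82  83  83  77  59  37  35  56  76]
 [227 197 170 176 186 180 165 152 146 144 142 135 112  91  85  85  83  79  60  36  36  54  77]
 [227 199 178 190 199 189 159 127 106 103 102  99  88  77  76  75  74  70  56  38  43  62  76]
 [230 201 167 164 170 160 133  96  71  64  64  65  65  66  68  67  68  67  58  46  50  67  81]
 [229 201 151 119 119 114 100  83  70  66  65  68  72  74  77  78  77  74  64  56  60  73  82]
 [217 193 143  98  88  87  87  83  78  73  74  79  80  
[... 172 characters left out ...]
  92  87  80  79  77  75  74  73  75  80  85  87  87  87]
 [236 233 226 215 207 201 188 169 152 142 128 110  95  86  79  77  80  82  85  87  89  89  89]
 [241 241 239 236 235 232 225 214 207 201 188 167 148 133 119 104  96  92  88  87  86  87  89]]
x -2 [-27.25, 18.16, 19.89, 19.96, 20.12, 29.11]
x 2 [-27.49, 29.57]
x 4 [-27.47, 29.24]
x 6 [-27.11, 28.86]
x 8 [-26.48, 28.51]
x 10 [-25.84, 27.71]
x 12 [-25.16, 26.86]
y -20 [-17.23, 18.75]
y -15 [-17.57, 18.74]
y -10 [-17.29, 18.74]
y 10 [-17.33, 18.82]
y 15 [-17.22, 18.9]
y 20 [-17.46, -7.99, -2.0, 18.97]
t 6.1 pos [ 0.4959 -0.2319  0.147 ] yaw 86.12 F [-0.2  0.5 -0.8] open 0.0459
shift [-0.0016 -0.0016  0.0339] turn [-0.0013 -0.0048  0.0014]
```

View pics/g_k.png

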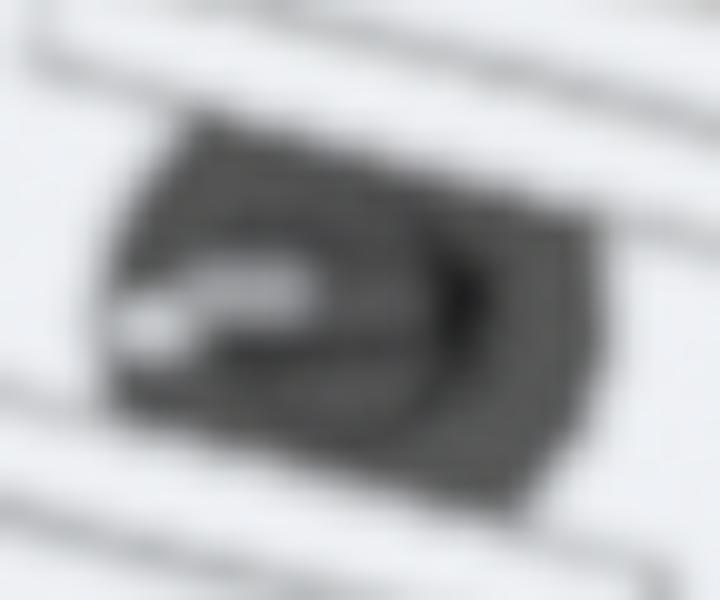

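Run:
```python
from h import *
c=pickle.load(open("g.pkl","rb"));a=load("a")["top"]
g=c["frame"].mean(2);ga=a["frame"].mean(2)
ax=np.array([.5957,.1418])
def cols(g,us,r0,r1,z,bgv):
    uv=[]
    for u in us:
        w=np.clip(g[r0:r1,u]-bgv,0,None);uv.append((u,(w*np.arange(r0,r1)).sum()/w.sum()))
    uv=np.array(uv);W=onz(c,uv,z)[:,:2];d=W-ax
    m=d.mean(0);k=W[-1]*0;sl=np.polyfit(W[:,1],W[:,0],1)[0]
    print(np.round(uv,2).tolist(),"radial deg",np.degrees(np.arctan2(m[1],m[0])),"dir",90-np.degrees(np.arctan(sl)), "perp offset at axis mm",1e3*np.polyval(np.polyfit(W[:,1],W[:,0],1),ax[1])-1e3*ax[0])
cols(ga,[232,233,234,235],221,228,.0464,105)
cols(g,[237,238,239,240,241],219,226,.0755,76)
cols(g,[238,239,240,241],219,225,.0755,80)
```

```text
[[232.0, 223.86], [233.0, 223.82], [234.0, 223.82], [235.0, 223.74]] radial deg 91.3227469744488 dir 90.7298429620544 perp offset at axis mm -0.2266158634193971
[[237.0, 222.08], [238.0, 222.08], [239.0, 222.07], [240.0, 222.1], [241.0, 222.18]] radial deg 90.93744276819467 dir 87.40521881483645 perp offset at axis mm -0.2981392283028299
[[238.0, 222.08], [239.0, 222.08], [240.0, 222.11], [241.0, 222.2]] radial deg 92.12942164003627 dir 86.52823215828874 perp offset at axis mm -0.36562912700662764
```

Tick direction measures about 91.1° in world axes and the line about 89.7°, so they are roughly 1.4° apart. Correcting that costs little time, so I'll go back and regrip the knob at the tick's angle.

Run:
```python
from h import *
go(.5965,.1412,.147,91.2)
```

```text
t 6.1 pos [ 0.4959 -0.2319  0.147 ] yaw 86.12 F [-0.2  0.5 -0.8] open 0.0459
shift [0.7581 0.1504 0.0053] turn [-0.0011 -0.0048 -0.0564]
```

Emit:
jog_arm --motion '[0.4, 0.1, 0.02, 0, 0, 0, -0.056, 0.4, 0.2, 0.04, 0, 0, 0, -0.056, 0.4, 0.3, 0.06, 0, 0, 0, -0.056, 0.4, 0.4, 0.08, 0, 0, 0, -0.056, 0.4, 0.5, 0.1, 0, 0, 0, -0.056, 0.4, 0.6, 0.12, 0, 0, -0.005, -0.056, 0.4, 0.7, 0.14, 0.003, 0, -0.005, -0.056, 0.4, 0.758, 0.15, 0.005, -0.001, -0.005, -0.056]'

```text
t: 6.9
tool_pos: [0.5967, 0.145, 0.1477]
orientation: [2.196, 2.246, 0.001]
force: [1.2, -0.0, 0.3]
opening: 0.0371
```

Run:
```python
from h import *
go(.5965,.1412,.059,91.2)
```

```text
t 6.9 pos [0.5967 0.145  0.1477] yaw 91.3 F [ 1.2 -0.   0.3] open 0.0371
shift [-0.0077 -0.0007  0.1775] turn [ 0.0006 -0.0002  0.0011]
```

Emit:
jog_arm --motion '[0.4, -0.0077, -0.0007, 0.06, 0, 0, 0, 0.4, -0.0077, -0.0007, 0.12, 0, 0, 0, 0.4, -0.0077, -0.0007, 0.165, 0, 0, 0, 0.4, -0.0077, -0.0007, 0.175, 0, 0, 0, 0.4, -0.0077, -0.0007, 0.175, 0, 0, 0]'

```text
t: 7.4
tool_pos: [0.5958, 0.1415, 0.0597]
orientation: [-2.195, -2.247, 0.001]
force: [1.2, 0.5, 0.6]
opening: 0.0368
```

Run:
```python
from h import *
go(.5965,.1412,.059,91.2)
```

```text
t 7.4 pos [0.5958 0.1415 0.0597] yaw 91.33 F [1.2 0.5 0.6] open 0.0368
shift [-0.0006  0.0013  0.0015] turn [-0.0004 -0.0001  0.0014]
```

Emit:
jog_arm --motion '[0, 0, 0.001, 0, 0, 0, 0.001, 0, 0, 0.001, 0, 0, 0, 0.001, 0, 0, 0.001, 0, 0, 0, 0.001, 0, 0, 0.001, 0, 0, 0, 0.001, 0, 0, 0.001, 0, 0, 0, 0.001, 0, 0, 0.001, 0, 0, 0, 0.001]' --grip_force 25

```text
t: 8.0
tool_pos: [0.5971, 0.1415, 0.0608]
orientation: [2.197, 2.245, 0.001]
force: [0.1, -1.2, 5.7]
opening: 0.0099
```

Run:
```python
from h import *
go(.5965,.1412,.059,91.2);print(read_state()["wrist_torque"])
```

```text
t 8.0 pos [0.5971 0.1415 0.0608] yaw 91.23 F [ 0.1 -1.2  5.7] open 0.0099
shift [-0.0006 -0.0011  0.0035] turn [ 0.0006 -0.0002  0.0003]
[-0.11913192 -0.04517318 -0.05727243]
```

Emit:
jog_arm --motion '[0.4, 0, 0, 0, 0, 0, 0, 0.4, 0, 0, 0, 0, 0, 0, 0.4, 0, 0, -0.06, 0, 0, 0, 0.4, 0, 0, -0.16, 0, 0, 0, 0.5, -0.1, 0, -0.2, 0, 0, 0.05, 0.5, -0.2, -0.05, -0.2, 0, 0, 0.056, 0.5, -0.3, -0.08, -0.2, 0, 0, 0.056, 0.5, -0.4, -0.1, -0.2, 0, 0, 0.056]'

```text
t: 8.8
tool_pos: [0.5525, -0.0488, 0.1606]
orientation: [2.293, 2.147, 0.001]
force: [0.1, -0.5, 0.2]
opening: 0.0465
```

Run:
```python
from h import *
go(.495,-.2325,.12,86)
```

```text
t 8.8 pos [ 0.5525 -0.0488  0.1606] yaw 86.24 F [ 0.1 -0.5  0.2] open 0.0465
shift [-0.3741 -0.0908  0.081 ] turn [ 0.0005 -0.0003  0.0027]
```

Emit:
jog_arm --motion '[0.5, -0.1, -0.025, 0, 0, 0, 0, 0.5, -0.2, -0.05, 0, 0, 0, 0, 0.5, -0.3, -0.075, 0, 0, 0, 0.003, 0.5, -0.374, -0.091, 0, 0, 0, 0.003, 0.5, -0.374, -0.091, 0.04, 0, 0, 0.003, 0.5, -0.374, -0.091, 0.04, 0, 0, 0.003]'

```text
t: 9.4
tool_pos: [0.4926, -0.2328, 0.1377]
orientation: [-2.298, -2.136, 0.001]
force: [-0.4, 0.7, -0.3]
opening: 0.0465
```

Run:
```python
from h import *
c=read_camera("top");F=[c["frame"].astype(float)]+[read_camera("top")["frame"].astype(float) for _ in range(3)]
s=read_camera("side");crop(s,360,220,460,295,"h_s")
g=np.mean(F,0).mean(2);c["frame"]=np.mean(F,0).astype(np.uint8);crop(c,226,208,262,238,"h_k",20)
ax=np.array([.5957,.1418])
for u in range(237,242):
    w=np.clip(g[219:226,u]-76,0,None);v=(w*np.arange(219,226)).sum()/w.sum();print(u,round(v,2),end=" ")
go(.496,-.2325,.045,86)
```

```text
237 222.1 238 222.09 239 222.08 240 222.09 241 222.11 t 9.65 pos [ 0.4956 -0.2317  0.1412] yaw 86.07 F [-0.1  0.   1. ] open 0.0463
shift [-0.0017  0.0007  0.1925] turn [ 0.0009 -0.0001  0.0008]
```

View pics/h_k.png

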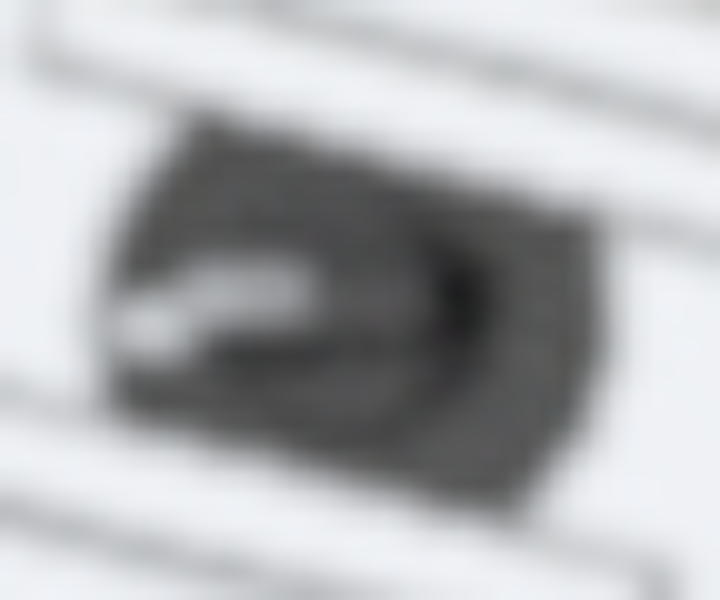

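View pics/h_s.png

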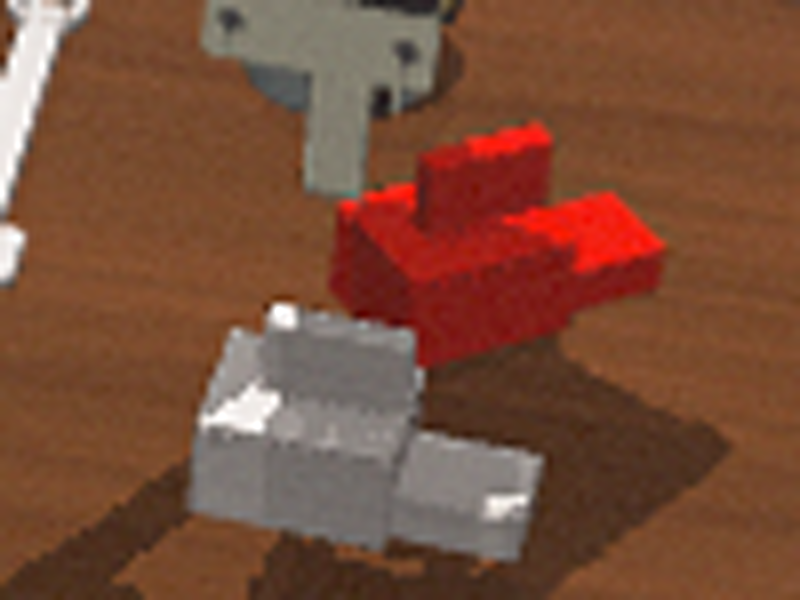

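Emit:
jog_arm --motion '[0.5, -0.0017, 0.0007, 0.07, 0, 0, 0, 0.5, -0.0017, 0.0007, 0.14, 0, 0, 0, 0.5, -0.0017, 0.0007, 0.185, 0, 0, 0, 0.5, -0.0017, 0.0007, 0.19, 0, 0, 0, 0.5, -0.0017, 0.0007, 0.19, 0, 0, 0]'

```text
t: 10.15
tool_pos: [0.4963, -0.2319, 0.0467]
orientation: [2.295, 2.145, 0.002]
force: [0.2, 0.2, 0.1]
opening: 0.0464
```

Run:
```python
from h import *
go(.496,-.2325,.045,86)
```

```text
t 10.15 pos [ 0.4963 -0.2319  0.0467] yaw 86.14 F [0.2 0.2 0.1] open 0.0464
shift [-0.0013 -0.0006  0.0033] turn [ 0.0007 -0.0002  0.0015]
```

Emit:
jog_arm --motion '[0, -0.001, -0.0006, 0.006, 0, 0, 0, 0, -0.001, -0.0006, 0.006, 0, 0, 0, 0, -0.001, -0.0006, 0.006, 0, 0, 0, 0, -0.001, -0.0006, 0.006, 0, 0, 0, 0, -0.001, -0.0006, 0.006, 0, 0, 0, 0, -0.001, -0.0006, 0.006, 0, 0, 0]' --grip_force 40

```text
t: 10.75
tool_pos: [0.4963, -0.2326, 0.0441]
orientation: [2.294, 2.144, 0.002]
force: [-0.5, -0.4, 2.9]
opening: 0.0118
```

Run:
```python
from h import *
go(.496,-.2325,.045,86)
s=read_camera("side");crop(s,360,220,460,295,"i_s")
```

```text
t 10.75 pos [ 0.4963 -0.2326  0.0441] yaw 86.13 F [-0.5 -0.4  2.9] open 0.0118
shift [ 0.0001 -0.0006 -0.0019] turn [ 0.0012 -0.0001  0.0014]
```

View pics/i_s.png

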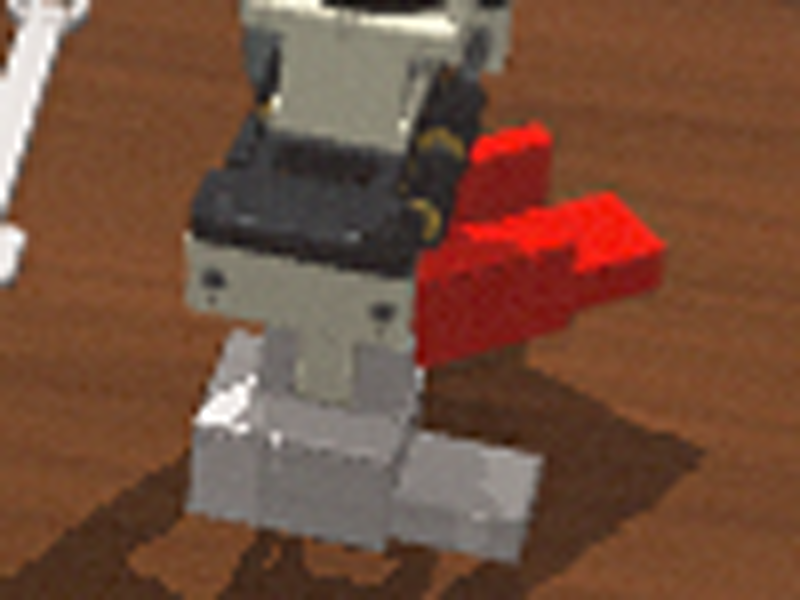

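Emit:
jog_arm --motion '[0, 0, 0, -0.06, 0, 0, 0, 0, 0, 0, -0.15, 0, 0, 0, 0, 0, 0, -0.24, 0, 0, 0, 0, 0, 0, -0.26, 0, 0, 0, 0, 0, 0, -0.26, 0, 0, 0]' --grip_force 50

```text
t: 11.3
tool_pos: [0.4972, -0.2333, 0.1762]
orientation: [2.291, 2.142, 0.004]
force: [-0.3, 0.9, -3.2]
opening: 0.0117
```

Run:
```python
from h import *
go(.5942,.1316,.17,74)
```

```text
t 11.3 pos [ 0.4972 -0.2333  0.1762] yaw 86.13 F [-0.3  0.9 -3.2] open 0.0117
shift [0.7413 0.1442 0.0118] turn [0.0036 0.0008 0.1347]
```

Emit:
jog_arm --motion '[0, 0.09, 0.02, 0, 0, 0, 0.02, 0, 0.18, 0.04, 0, 0, 0, 0.04, 0, 0.28, 0.06, 0, 0, 0, 0.06, 0, 0.38, 0.08, 0, 0, 0, 0.08, 0, 0.48, 0.1, 0, 0, 0, 0.1, 0, 0.58, 0.12, 0.01, 0.002, 0, 0.12, 0, 0.68, 0.135, 0.01, 0.0036, 0, 0.135, 0, 0.741, 0.144, 0.01, 0.0036, 0, 0.135]'

```text
t: 12.1
tool_pos: [0.5923, 0.1345, 0.1668]
orientation: [-2.507, -1.89, 0.008]
force: [0.7, -1.2, -2.7]
opening: 0.0117
```

Emit:
jog_arm --motion '[0, 0, 0, 0, 0, 0, 0, 0, 0, 0, 0, 0, 0, 0]'

```text
t: 12.3
tool_pos: [0.59, 0.1351, 0.1628]
orientation: [-2.502, -1.891, 0.017]
force: [-0.8, -0.0, -2.9]
opening: 0.0114
```

Run:
```python
from h import *
go(.5942,.1316,.135,74)
o=grab("j"); crop(o["side"],230,150,350,240,"j_s"); crop(o["top"],195,170,315,260,"j_t")
```

```text
t 12.3 pos [0.59   0.1351 0.1628] yaw 74.15 F [-0.8 -0.  -2.9] open 0.0114
shift [-0.0042  0.0105  0.0555] turn [-0.0068  0.0036  0.0016]
```

View pics/j_s.png

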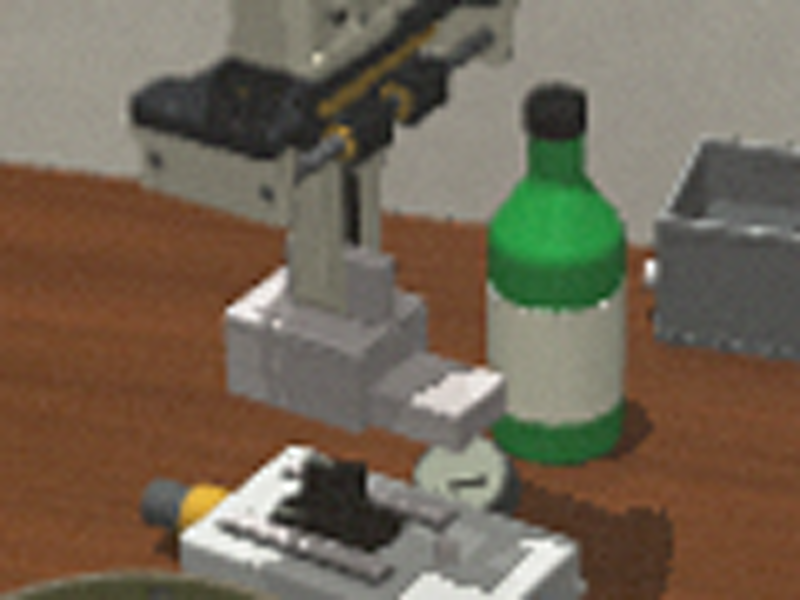

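View pics/j_t.png

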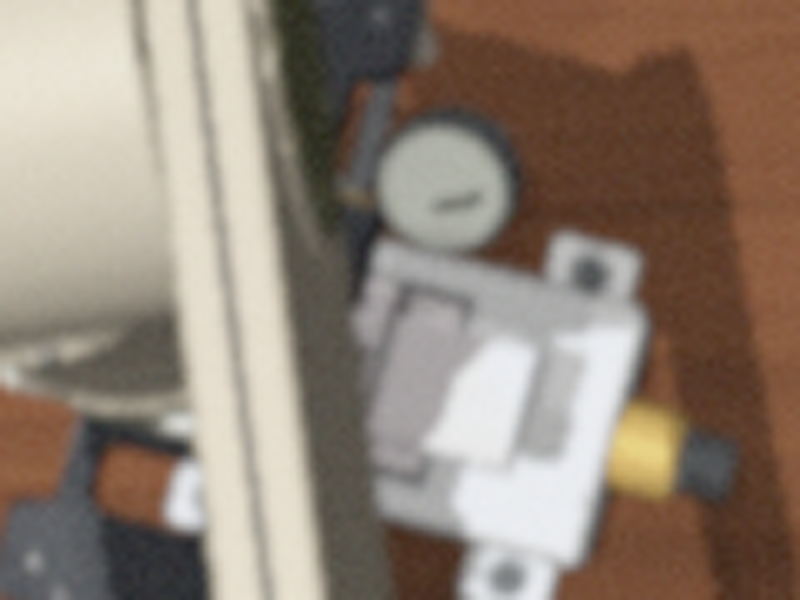

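Emit:
jog_arm --motion '[0, -0.004, 0.01, 0.02, -0.006, 0.003, 0.002, 0, -0.004, 0.01, 0.05, -0.006, 0.003, 0.002, 0, -0.004, 0.01, 0.055, -0.006, 0.003, 0.002, 0, -0.004, 0.01, 0.055, -0.006, 0.003, 0.002]'

```text
t: 12.8
tool_pos: [0.5939, 0.1292, 0.1352]
orientation: [-2.513, -1.885, 0.003]
force: [0.5, -0.1, -2.5]
opening: 0.0119
```

Run:
```python
from h import *
go(.5942,.1316,.105,74)
```

```text
t 12.8 pos [0.5939 0.1292 0.1352] yaw 73.76 F [ 0.5 -0.1 -2.5] open 0.0119
shift [ 0.0048 -0.0007  0.0605] turn [-0.001   0.0008 -0.0027]
```

Emit:
jog_arm --motion '[0, 0.0048, -0.0007, 0.01, 0, 0, -0.002, 0, 0.0048, -0.0007, 0.03, -0.001, 0.001, -0.002, 0, 0.0048, -0.0007, 0.05, -0.001, 0.001, -0.002, 0, 0.0048, -0.0007, 0.058, -0.001, 0.001, -0.002, 0, 0.0048, -0.0007, 0.058, -0.001, 0.001, -0.002]'

```text
t: 13.3
tool_pos: [0.5932, 0.1315, 0.1048]
orientation: [-2.509, -1.889, 0.003]
force: [-0.0, -0.7, -2.7]
opening: 0.0119
```

Run:
```python
from h import *
go(.5942,.1316,.096,74)
o=grab("k"); crop(o["side"],240,180,320,240,"k_s")
```

```text
t 13.3 pos [0.5932 0.1315 0.1048] yaw 73.94 F [-0.  -0.7 -2.7] open 0.0119
shift [0.0007 0.0018 0.0175] turn [-0.0013  0.0004 -0.0006]
```

View pics/k_s.png

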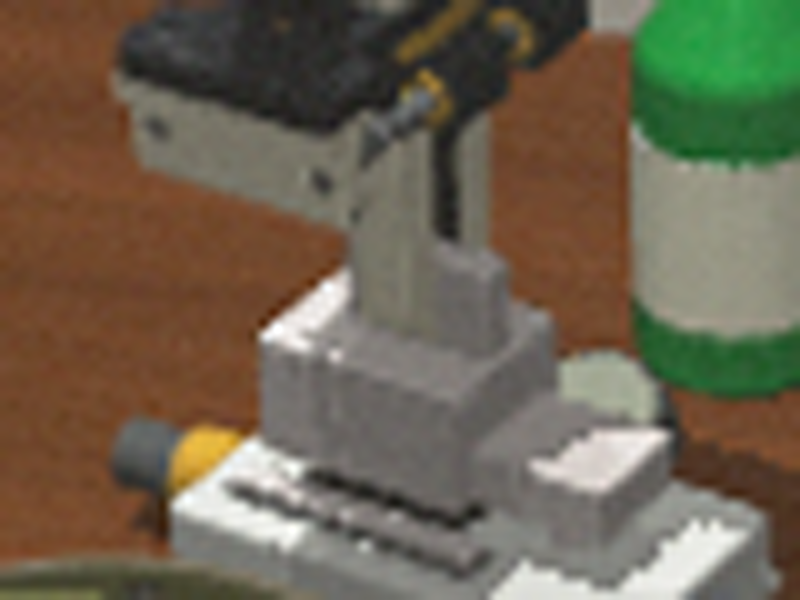

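Emit:
jog_arm --motion '[0, 0.0005, 0.0016, 0.005, 0, 0, 0, 0, 0.0005, 0.0016, 0.009, 0, 0, 0, 0, 0.0005, 0.0016, 0.013, 0, 0, 0, 0, 0.0005, 0.0016, 0.013, 0, 0, 0]'

```text
t: 13.8
tool_pos: [0.5948, 0.1316, 0.0993]
orientation: [-2.51, -1.889, 0.0]
force: [-0.2, -0.1, -2.9]
opening: 0.0111
```

Run:
```python
from h import *
go(.5942,.1316,.096,74);print(read_state()["wrist_torque"])
```

```text
t 13.8 pos [0.5948 0.1316 0.0993] yaw 73.94 F [-0.2 -0.1 -2.9] open 0.0111
shift [-0.0004 -0.0011  0.0067] turn [-0.0003 -0.     -0.0007]
[-0.00230479 -0.045867   -0.02852907]
```

Emit:
jog_arm --motion '[0, 0, -0.0006, 0.004, 0, 0, 0, 0, 0, -0.0006, 0.008, 0, 0, 0, 0, 0, -0.0006, 0.01, 0, 0, 0, 0, 0, -0.0006, 0.01, 0, 0, 0]'

```text
t: 14.2
tool_pos: [0.5944, 0.1317, 0.0942]
orientation: [-2.51, -1.889, 0.001]
force: [0.5, -0.1, -2.7]
opening: 0.0118
```

Run:
```python
from h import *
go(.5942,.1316,.089,74);print(read_state()["wrist_torque"])
```

```text
t 14.2 pos [0.5944 0.1317 0.0942] yaw 73.94 F [ 0.5 -0.1 -2.7] open 0.0118
shift [-0.0003 -0.0004  0.0105] turn [-0.0005  0.     -0.0007]
[-0.02470303 -0.03593519  0.03478099]
```

Emit:
jog_arm --motion '[0, 0, 0, 0.004, 0, 0, 0, 0, 0, 0, 0.008, 0, 0, 0, 0, 0, 0, 0.012, 0, 0, 0, 0, 0, 0, 0.016, 0, 0, 0, 0, 0, 0, 0.016, 0, 0, 0, 0, 0, 0, 0.016, 0, 0, 0]' --grip_force 58

```text
t: 14.8
tool_pos: [0.5948, 0.1318, 0.089]
orientation: [2.51, 1.889, 0.001]
force: [-10.5, -2.1, 18.1]
opening: 0.0116
```

Run:
```python
from h import *
go(.5942,.1316,.089,74);print(read_state()["wrist_torque"])
```

```text
t 14.8 pos [0.5948 0.1318 0.089 ] yaw 73.95 F [-10.5  -2.1  18.1] open 0.0116
shift [-0.0007 -0.0011  0.    ] turn [ 0.0002 -0.0002 -0.0006]
[-0.30332635  2.06722206 -0.01884987]
```

Emit:
jog_arm --motion '[0, 0, -0.001, 0.006, 0, 0, 0, 0, 0, -0.001, 0.008, 0, 0, 0, 0, 0, -0.001, 0.008, 0, 0, 0, 0, 0, -0.001, 0.008, 0, 0, 0]'

```text
t: 15.2
tool_pos: [0.5948, 0.1318, 0.089]
orientation: [2.509, 1.889, 0.002]
force: [-15.0, -3.2, 27.8]
opening: 0.0117
```

Run:
```python
from h import *
go(.5942,.1316,.089,74);print(read_state()["wrist_torque"])
o=grab("m"); crop(o["side"],240,180,320,240,"m_s"); crop(o["top"],195,170,315,260,"m_t")
print(read_state()["force"])
```

```text
t 15.2 pos [0.5948 0.1318 0.089 ] yaw 73.95 F [-15.   -3.2  27.8] open 0.0117
shift [-0.0007 -0.0011 -0.0001] turn [ 0.0011 -0.0003 -0.0005]
[-0.59137114  2.91008408  0.01349334]
[-15.0636736   -3.23231754  27.24747602]
```

View pics/m_s.png

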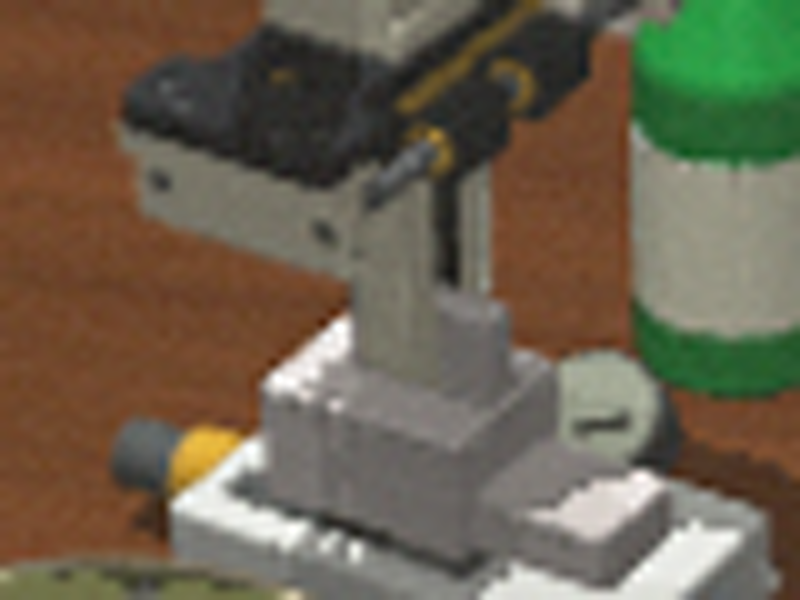

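View pics/m_t.png

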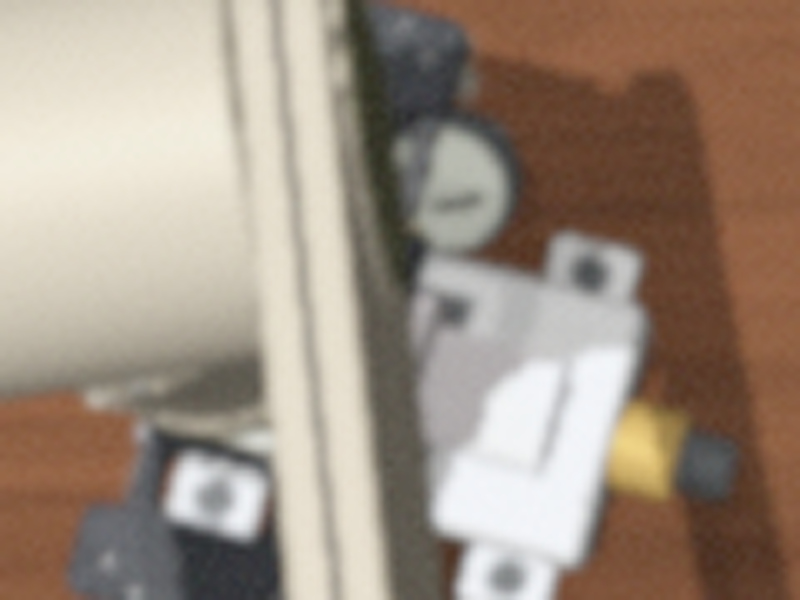

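The cover has bottomed out: TCP z stayed at 89.0 mm while the push rose from 18 N to 27 N. The pictures show it flat and parallel to the regulator, so I'm handing in while still pressing.

Run:
```python
from h import *
print(close_job()); s=read_state();print(s["t"],s["tool_pos"],s["force"])
```

```text
the job is handed in; nothing more can be done
None
the job is handed in; nothing more can be done
```

The knob is on its mark, and the steel cover is on the pin and pressed fully home. I handed in at about 15.3 s of the 58 s with the arm still pressing. The hand-in gave no verdict.

- **Knob:** I turned it about 62° clockwise to the tick. A second look put it about 1.4° past, so I regripped it at the tick's measured angle. It read 91.2° while gripped, against about 91.1° for the tick. The picture after release agreed as far as it could resolve, about 1°; pixel slopes alone were too coarse to confirm it more finely.
- **Cover:** it slid over the knob and onto the pin on the first descent without touching anything, so no searching was needed. It was well below the pin's top height with no contact force, so the hole was over the pin.
- **Pressing down:** the tool stopped at 89.0 mm, where I had worked out fully home to be 89.1 mm. It did not move as the push rose from 18 to 27 N (about 12 N is needed). The last side picture shows the cover flat.
- **Sideways force:** about 15 N remained at the end, and a small attempt to relieve it did not help.
- **Other things on the bench:** I did not touch the red look-alike or anything else. I did not re-measure their positions.

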